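# Turn the pantry stand and scan the container's label

### The arm

A 6-joint arm with a two-finger parallel gripper is mounted at the origin on the work surface. World frame = base frame: x ahead of the robot, y to its left, z up, the work surface at z = 0. Lengths are in mm, angles in rad, forces in N, time in s.
With the tool pointing down it reaches from about 400 to 925 mm from the base axis. Payload 12.5 kg.
Tool frame: the origin (TCP) lies midway between the tips of the shut fingers; the grasp point (between the pads) lies 19 mm behind it; z points along the fingers, y is the line along which they close (so a half turn about z gives the same grasp; the last joint's range is limited). The gripper opens to 95 mm and grips with 3 to 60 N. Pads are 20 mm wide; open, the fingers measure 119 mm over their backs; the gripper's body (75 mm by 180 mm) begins 59 mm behind the grasp point.
Start: joints at [-1.21, 0.491, 1.559, -0, 1.092, -0.106], TCP at [281.294, -558.14, 214.661] pointing down, gripper open.
Joint ranges: [-3.1, 3.1], [-0.84, 2.19], [0.05, 2.79], [-1.13, 4.28], [0.06, 2.93], [-2.69, 2.69]. Speed limits (rad/s): [2.22, 2.22, 2.79, 3.14, 3.14, 3.14].

### API

Orientations are given as [roll, pitch, yaw] about the fixed x, y, z axes, in that order (R = Rz(yaw) Ry(pitch) Rx(roll)).
In Python, from cell import env gives the robot as it stands.
- The arm moves only by the shell command python3 -m inch 'ROWS'. ROWS is JSON, a list of rows, each a list of 7 numbers: the turn, a rotation vector about the tool's x, y, z in rad, then the shift along the tool's x, y, z in cm, then the closure, from -1 (fully open) to 1 (shut). A call has 1 to 20 rows; each row shifts and turns the commanded pose from where the row before left it, along the tool's axes as they then stand; what a row does not reach is not made up. A row lasts 1/8 s, in which the tool goes at most 62.5 mm and 10.7 degrees, less where a joint would pass 70% of its speed; a pose out of reach is approached as far as the arm can. A call with a gripper value outside its range is refused whole. The fingers move at their own pace and stop on an object; the grip force is fixed at half the most. Time passes only in rows, so rows that do not move let the fingers close. It gives the time, the measured TCP pose, the force, the opening and the grip force at its end, in the units of the state.
- env.state(): the state, without advancing time (a new reading comes with each control period).
- env.read_camera(name): name is "scene" or "top"; returns a dict with "img" (400x640x3 uint8, red, green, blue), "depth" (400x640 float32, mm along the optical axis (not along the pixel's ray), 0 where there is no reading), "fx", "fy", "cx", "cy" (pixels), "D" ([k1, k2, p1, p2, k3] as OpenCV has them; the pictures are not rectified), "position" and "orientation" of the camera in the world. Camera axes: x right, y down, z forward; pixel columns grow to the right and rows downward; lengths in mm; the calibration is good to about 2 mm. A picture is of the moment at which its call begins.
- env.job_done(): hands the job in; it is judged then, once.
Trained networks look in a picture, given as the dict that the camera call returned (one of the last four; its "shot" number tells which), for a name from the list of things; names that differ only in an ending like _2 or _b are one class to them, and where a whole thing is asked for, a point or a joint stands for the part that bears it (a point fixed in the world has none). Each returns a list of dicts, best first, with "score" (0 to 1); they miss things now and then, are a little off and sometimes report something else, mostly with a low value. They report only what shows in the picture. A call takes as long as a camera call. They do not tell look-alikes from the thing itself.
- env.find_in(picture, target): "centre" ([x, y, z] in mm, in the coordinates of the camera as it stood for that picture, good to about 4 mm: the middle of the surface that is visible of it).
- env.trace(picture, target): "mask" (400x640 bool, what is visible of it).
The state is a dict: "t": time; "joints": joint angles; "qvel": joint speeds; "tau": joint torques, N m; "eef_pos": TCP position; "tcp_rot": TCP orientation; "ft_force": force on the tool from outside, world axes, zero at the start; "moment": the same for the moment, N m; "opening": opening from 0.0 (shut) to 1.0 (fully open); "grip_force": force on a finger pad.
Only numpy, scipy, OpenCV 4.12 (cv2) and the standard library are available. Lean on these libraries where they do the work, as an engineer would, in place of code of your own. Each camera call takes 0.05 s, during which the arm holds its last target. There are 200 camera calls.

### The job

Push the revolving stand round until the barcode label on its flip-top container is lined up with the red pointer on the base. Then pick up the blue hand scanner, hold its nose about 8 cm from the label, square to it and aimed at its middle, and keep it still there for at least a second. Finally lay the scanner gently flat inside its grey charging tray, leaving the stand at the pointer and the wooden spoon undisturbed on its rest.

Things in the scene. Friction and masses are not known exactly. Their poses are not given: they have to be found in the camera images.
- stand_base: Fixed grey plastic base of the revolving stand, a low disc 200 mm across and 14 mm high with a 30 mm wide tongue sticking out to radius 155 mm, 10 mm high, that carries the red pointer. Origin: centre of its underside on the ledge, on the stand's vertical turning axis; x points from the axis to the pointer, z up.
- stand (a joint): Angle (rad) of the turning disc about the vertical axis; 0 when the label is exactly at the red pointer, positive is counter-clockwise seen from above; it turns stiffly, stays where it is left, and has end stops at +-3.1. The wooden disc is 250 mm across, its top 30 mm above the ledge.
- label (a point): Centre of the barcode label (60 x 44 mm, white with black bars) on the upright outer face of the white flip-top container with green lid (90 mm wide, 60 mm deep, top 135 mm above the ledge) fixed on the disc, 76 mm from the turning axis and 85 mm above the ledge. x points straight out of the label, away from the axis; z up.
- post (a point): Upright steel push post, 14 mm thick, with a 20 mm black ball on top (the ball's top is 122 mm above the ledge), 105 mm from the turning axis directly across the disc from the label. This point is on the post's axis, 85 mm above the ledge. Two jars (52 mm across, tops 102 mm above the ledge) are fixed on the disc either side of it.
- pointer (a point): Tip region of the red pointer mark on the base's tongue, 140 mm from the turning axis, 12 mm above the ledge.
- scanner: Loose hand scanner wand lying flat on the ledge, 165 mm long, 28 mm high, 150 g. Blue handle 26 mm wide from x = -85 to +40 mm, black head 44 mm wide from x = +40 to +80 mm with a red window on the nose. Origin: underside, near the balance point; x points to the nose; z up, towards the yellow button.
- nose (a point): Centre of the scanner's red nose window, at 80, 0, 14 mm in the scanner's frame; the scanner looks along x.
- tray: Fixed grey charging tray, an open box 205 x 104 mm outside (x long), 13 mm high, walls and floor 5 mm thick. Origin: centre of its underside on the ledge. The scanner lies in it lengthways, either way round.
- spoon: Bystander: wooden spoon 210 mm long, lying on a fixed blue ceramic spoon rest (240 x 85 mm, 12 mm high); its top is under 40 mm above the ledge. x runs along the spoon.
There are look-alikes about, which are no part of the job. Several things look just like the scanner: the one meant starts nearest to the robot's base.

How it is judged:
By the outcome, as a careful person would: the job done as asked, in the order asked, and still so for the second after the job is handed in, with the robot touching nothing.
It also fails if it takes over 72 s, if anything falls off the work surface, if the arm or the gripper's body presses on something with over 40 N, if the wrist force passes 120 N, or if a joint passes its speed limit or range.

## Working session

There is one attempt and no reset: what is moved stays moved. The work goes in short steps, Python scripts to look and compute and a shell command to move; the robot and the scene stay as the last step left them, time stands still between calls to the robot, and variables do not carry over. Pictures are saved under pics/ and viewed, at most 10 in all, crops included, and the job is handed in when it is done.

```bash
ls; mkdir -p pics; cat > h.py <<'E'
import numpy as np, cv2
from scipy.spatial.transform import Rotation as R
from cell import env
def rot(o): return R.from_euler('xyz',o).as_matrix()
def K(p): return np.array([[p['fx'],0,p['cx']],[0,p['fy'],p['cy']],[0,0,1.]])
def w(p,c): return rot(p['orientation'])@np.asarray(c)+np.asarray(p['position'])
def cloud(p,mask):
    v,u=np.nonzero(mask&(p['depth']>0)); z=p['depth'][v,u]
    n=cv2.undistortPoints(np.stack([u,v],1).astype(float).reshape(-1,1,2),K(p),np.array(p['D'])).reshape(-1,2)
    c=np.c_[n*z[:,None],z]
    return c@rot(p['orientation']).T+np.asarray(p['position'])
def save(p,name): cv2.imwrite('pics/'+name,cv2.cvtColor(p['img'],cv2.COLOR_RGB2BGR))
def proj(p,X):
    o=rot(p['orientation']); c=(np.atleast_2d(X)-np.asarray(p['position']))@o
    return cv2.projectPoints(c,np.zeros(3),np.zeros(3),K(p),np.array(p['D']))[0].reshape(-1,2)
E
python3 - <<'E'
from h import *
for n in ['scene','top']:
    p=env.read_camera(n); save(p,n+'0.png'); print(n,p['position'],p['orientation'])
    for t in ['stand_base','stand','label','post','pointer','scanner','nose','tray','spoon']:
        try:
            r=env.find_in(p,t); print(t,[(np.round(w(p,d['centre'])).tolist(),round(d['score'],2)) for d in r])
        except Exception as e: print(t,e)
print(env.state())
E
```

```text
pics
scene [1272.07350111  355.26996126 1152.37598348] [-2.5670807   0.00961328  2.0772281 ]
stand_base [([615.0, 268.0, 29.0], 0.65)]
stand [([613.0, 273.0, 33.0], 0.9)]
label [([614.0, 269.0, 27.0], 0.62), ([556.0, -76.0, 27.0], 0.15)]
post [([614.0, 270.0, 32.0], 0.77)]
pointer [([614.0, 270.0, 34.0], 0.94)]
scanner [([556.0, -73.0, 28.0], 0.73), ([867.0, -94.0, 26.0], 0.72)]
nose [([553.0, -69.0, 27.0], 0.84), ([870.0, -89.0, 27.0], 0.64)]
tray [([544.0, -349.0, 4.0], 0.97)]
spoon [([681.0, -120.0, 22.0], 0.86)]
top [ 403.96083823   -3.0219519  1229.98014729] [-2.92909151e+00 -4.68073055e-04 -1.56075546e+00]
stand_base [([575.0, 257.0, 27.0], 0.81)]
stand [([571.0, 253.0, 28.0], 0.59)]
label [([575.0, 259.0, 32.0], 0.83)]
post [([572.0, 254.0, 32.0], 0.79), ([533.0, -349.0, 8.0], 0.24)]
pointer [([535.0, -348.0, 4.0], 0.75), ([685.0, -117.0, 24.0], 0.35), ([576.0, 256.0, 28.0], 0.26)]
scanner [([546.0, -83.0, 30.0], 0.73), ([858.0, -92.0, 30.0], 0.64)]
nose [([545.0, -80.0, 29.0], 0.9), ([860.0, -91.0, 27.0], 0.59)]
tray [([534.0, -347.0, 6.0], 0.68)]
spoon [([683.0, -116.0, 25.0], 0.76)]
{'t': 1.0, 'joints': array([-1.20961958e+00,  4.90897921e-01,  1.55888343e+00,  1.05995748e-05,
        1.09166703e+00, -1.05623184e-01]), 'qvel': array([ 1.49541174e-03, -9.29800949e-05, -1.50921390e-03,  1.35894751e-03,
       -7.38173421e-04, -6.45553956e-04]), 'tau': array([-2.73404557e-04, -6.12476921e+01, -2.58434826e+01,  6.92537427e-02,
        4.45248233e-02, -5.21379206e-05]), 'eef_pos': array([ 281.2913254 , -558.1609969 ,  214.66795139]), 'tcp_rot': array([3.14144820e+00, 5.85546452e-06, 4.66795047e-01]), 'ft_force': array([-0.857168  ,  0.4859967 ,  0.11849777]), 'moment': array([-0.0200955 ,  0.01428297, -0.0222726 ]), 'grip_force': 0.0, 'opening': 1.0007168372151922}
```

View pics/scene0.png

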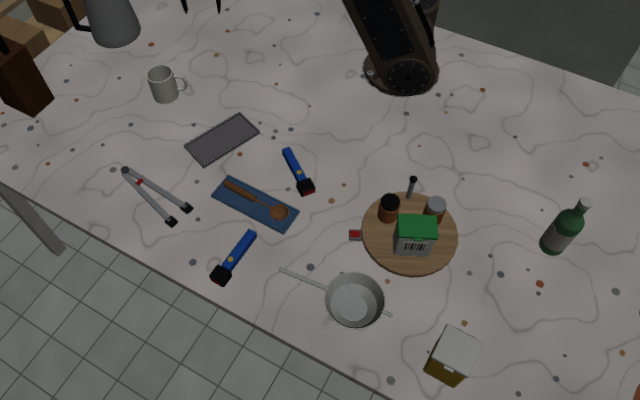

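View pics/top0.png

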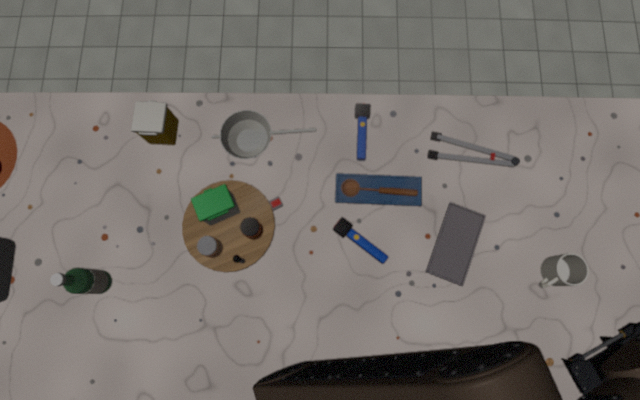

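The scene view shows the stand at (410,232), with the label facing the camera at (415,247), the post at (412,185) and the pointer at (355,235). The near scanner is at (298,172), the look-alike at (235,257), and the tray at (222,139). The top view shows the stand at (228,225), container (215,203), post ball (238,259), pointer (277,203), near scanner (360,240) and tray (456,244).

```bash
cat >> h.py <<'E'
def ray(p,uv,z):
    n=cv2.undistortPoints(np.array(uv,float).reshape(-1,1,2),K(p),np.array(p['D'])).reshape(-1,2)
    d=np.c_[n,np.ones(len(n))]@rot(p['orientation']).T; o=np.asarray(p['position'])
    return o+d*((z-o[2])/d[:,2])[:,None]
def hsv(p): return cv2.cvtColor(p['img'],cv2.COLOR_RGB2HSV)
def blobs(m,amin=15):
    n,l,s,c=cv2.connectedComponentsWithStats(m.astype(np.uint8)); return [(np.round(c[i],1),s[i][4],l==i) for i in range(1,n) if s[i][4]>=amin]
E
python3 - <<'E'
from h import *
P={n:env.read_camera(n) for n in ['scene','top']}
for n,p in P.items():
    h=hsv(p); H,S,V=[h[...,i].astype(int) for i in range(3)]
    print('==',n)
    red=((H<8)|(H>172))&(S>150)&(V>90)
    for c,a,m in blobs(red,6): print('red',c,a,np.round(ray(p,c,12)[0]))
    for nm,mm,zz in [('blue',(H>105)&(H<125)&(S>160)&(V>60),28),('green',(H>55)&(H<75)&(S>150),135)]:
      for c,a,m in blobs(mm,40):
        C=cloud(p,m); print(nm,c,a,'ray',np.round(ray(p,c,zz)[0]),'cloud',np.round(np.median(C,0)))
        v,u=np.nonzero(m); r=cv2.minAreaRect(ray(p,np.c_[u,v],zz)[:,:2].astype(np.float32)); print('   rect',np.round(r[0]),np.round(r[1]),round(r[2],1))
    yel=(H>18)&(H<32)&(S>140)&(V>120)
    for c,a,m in blobs(yel,3): print('yel',c,a,np.round(ray(p,c,29)[0]))
    for t in ['tray','scanner','spoon']:
      for d in env.trace(p,t)[:2]:
        m=d['mask']; C=cloud(p,m); v,u=np.nonzero(m); zz=13 if t=='tray' else 20
        r=cv2.minAreaRect(ray(p,np.c_[u,v],zz)[:,:2].astype(np.float32))
        print(t,round(d['score'],2),'rect',np.round(r[0]),np.round(r[1]),round(r[2],1),'cloudz',np.round(np.percentile(C[:,2],[5,25,50,75,95])),'cloudxy',np.round(np.median(C,0)))
    # disc: wood top from stand mask cloud z 25..36
    ms=[d for d in env.trace(p,'stand')]
    m=ms[0]['mask']; C=cloud(p,m); s=C[(C[:,2]>24)&(C[:,2]<37)]
    (cx,cy),rr=cv2.minEnclosingCircle(s[:,:2].astype(np.float32)); print('disc',cx,cy,rr,np.median(s[:,2]),len(s))
    # black ball & table depth check
    t=C[C[:,2]>108]; print('tall',len(t),np.round(np.median(t,0)))
    v,u=np.nonzero(m); (cx,cy),rr=cv2.minEnclosingCircle(ray(p,np.c_[u,v],30)[:,:2].astype(np.float32)); print('  maskcircle',cx,cy,rr)
print(np.round(ray(P['top'],[[238,259]],112)),np.round(ray(P['scene'],[[413,179]],112)))
big=np.hstack([cv2.resize(P['top']['img'][175:280,170:295],(400,336),interpolation=cv2.INTER_CUBIC),cv2.resize(P['scene']['img'][165:281,340:466],(400,368),interpolation=cv2.INTER_CUBIC)[:336]])
cv2.imwrite('pics/crop1.png',big[...,::-1])
E
```

```text
== scene
red [139. 181.] 15 [ 783. -463.   12.]
red [354.6 233.2] 44 [644. 141.  12.]
blue [293.2 162.9] 243 ray [ 531. -107.   28.] cloud [ 529. -110.   27.]
   rect [ 532. -106.] [122.  22.] 52.7
blue [240.  248.6] 427 ray [832. -90.  28.] cloud [828. -89.  26.]
   rect [834. -90.] [ 29. 120.] 87.9
green [417.2 226.6] 944 ray [625. 285. 135.] cloud [625. 285. 134.]
   rect [626. 286.] [70. 91.] 24.8
yel [298.7 171.6] 7 [551. -78.  29.]
yel [230.2 258.9] 12 [868. -95.  29.]
tray 0.85 rect [ 544. -344.] [117. 208.] 69.1 cloudz [-1.  2.  4.  7. 12.] cloudxy [ 543. -349.    4.]
tray 0.28 rect [564. 267.] [253. 273.] 68.9 cloudz [ 25.  29.  32.  99. 135.] cloudxy [615. 272.  32.]
scanner 0.92 rect [851. -97.] [170.  47.] 1.0 cloudz [13. 23. 26. 28. 31.] cloudxy [866. -91.  26.]
scanner 0.72 rect [541. -88.] [172.  47.] 50.7 cloudz [12. 23. 26. 28. 31.] cloudxy [557. -71.  26.]
spoon 0.61 rect [ 674. -140.] [204.  49.] 82.1 cloudz [10. 15. 21. 24. 29.] cloudxy [682. -93.  21.]
disc 580.5780029296875 265.8230285644531 125.84162139892578 29.23406101996568 3738
tall 1133 [624. 283. 134.]
  
[... 460 characters left out ...]
.] 25.6
yel [362.2 123.8] 6 [868. -95.  29.]
yel [356.1 236.7] 9 [550. -77.  29.]
tray 0.84 rect [ 541. -348.] [110. 216.] 69.6 cloudz [ 1.  4.  6.  8. 14.] cloudxy [ 538. -349.    6.]
scanner 0.81 rect [850. -95.] [ 46. 170.] 89.4 cloudz [ 0. 24. 27. 29. 32.] cloudxy [859. -92.  27.]
spoon 0.58 rect [ 690. -139.] [ 48. 205.] 0.6 cloudz [10. 16. 22. 26. 30.] cloudxy [681. -88.  22.]
spoon 0.22 rect [542. -90.] [166.  48.] 53.2 cloudz [ 8. 26. 28. 30. 32.] cloudxy [547. -79.  28.]
disc 578.7150268554688 266.1200256347656 124.63812255859375 30.740261149290745 4334
tall 1137 [617. 280. 135.]
  maskcircle 578.7239990234375 265.310791015625 125.06123352050781
[[482. 217. 112.]] [[485. 221. 112.]]
```

View pics/crop1.png

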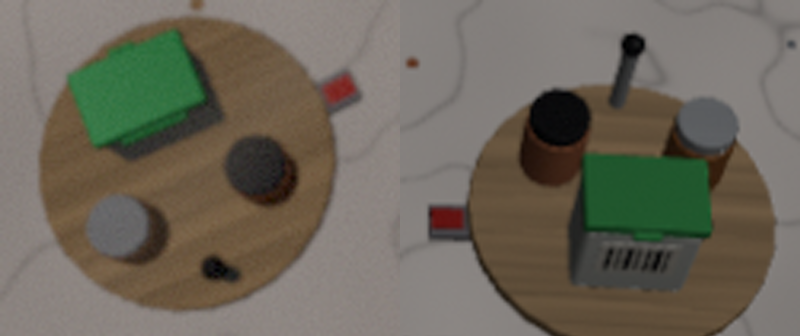

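The crop shows the post ball at top-view pixel (237,259), with jars either side, and the container label turned about 89° counter-clockwise of the pointer. I'll refine the post and jars, then travel above the post.

```bash
cat > meas.py <<'E'
from h import *
from scipy.optimize import least_squares
A=np.array([579.6,266.0]); PT=np.array([644,141.5])
def tri(ps,uvs):
    f=lambda X: np.concatenate([proj(p,X)[0]-uv for p,uv in zip(ps,uvs)])
    s=least_squares(f,[550,200,80]); return s.x,np.abs(s.fun).max()
def look():
    P=[env.read_camera('scene'),env.read_camera('top')]
    return P
def stand_angle(P):
    for p in P:
        h=hsv(p); m=(h[...,0]>50)&(h[...,0]<80)&(h[...,1]>120)
        m&=env.read_camera is not None
        C=cloud(p,m); C=C[(C[:,2]>129)&(C[:,2]<142)&(np.hypot(*(C[:,:2]-A).T)<130)]
        r=cv2.minAreaRect(C[:,:2].astype(np.float32)); c=C[:,:2].mean(0); d=c-A
        print('lid',np.round(c),np.round(r[0]),np.round(r[1]),r[2],'radial deg',np.degrees(np.arctan2(d[1],d[0])))
E
python3 - <<'E'
from meas import *
P=look(); uv=[]
for p,g in zip(P,[(413,179),(238,259)]):
    h=hsv(p); u0,v0=g; m=np.zeros(h.shape[:2],bool); m[v0-8:v0+8,u0-8:u0+8]=True
    m&=h[...,2]<60; b=max(blobs(m,3),key=lambda b:b[1]); print(b[0],b[1]); uv.append(b[0])
x,e=tri(P,uv); print('ball',np.round(x,1),e, 'ang',np.degrees(np.arctan2(*(x[:2]-A)[::-1])),np.hypot(*(x[:2]-A)))
stand_angle(P)
d=PT-A; print('pointer deg',np.degrees(np.arctan2(d[1],d[0])))
print('jars',ray(P[1],[[250,227],[207,246]],102).round())
E
python3 -m inch '[[0,0,0,3.26,-2.7,0,-1],[0,0,0,3.26,-2.7,0,-1],[0,0,0,3.26,-2.7,0,-1],[0,0,0,3.26,-2.7,0,-1],[0,0,0,3.26,-2.7,0,-1],[0,0,0,3.26,-2.7,0,-1],[0,0,0,3.26,-2.7,0,-1],[0,0,0,3.26,-2.7,0,-1],[0,0,0,3.26,-2.7,0,-1],[0,0,0,3.26,-2.7,0,-1],[0,0,0,2.07,-3.33,0,0],[0,0,0,2.07,-3.33,0,0],[0,0,0,2.07,-3.33,0,0],[0,0,0,2.07,-3.33,0,0],[0,0,0,2.07,-3.33,0,0],[0,0,0,2.07,-3.33,0,0],[0,0,0,2.07,-3.33,0,0],[0,0,0,2.07,-3.33,0,0],[0,0,0,2.07,-3.33,0,0],[0,0,0,2.07,-3.33,0,0]]'
python3 -m inch '[[0,0,-0.1735,0,0,0,0],[0,0,-0.1735,0,0,0,0],[0,0,-0.1735,0,0,0,0],[0,0,-0.1735,0,0,0,0],[0,0,-0.1735,0,0,0,0],[0,0,-0.1735,0,0,0,0],[0,0,-0.1735,0,0,0,0],[0,0,-0.1735,0,0,0,0],[0,0,-0.1735,0,0,0,0],[0,0,-0.1735,0,0,0,0],[0,0,-0.1735,0,0,0,0],[0,0,-0.1735,0,0,0,0],[0,0,-0.1735,0,0,0,0],[0,0,-0.1735,0,0,0,0],[0,0,-0.1735,0,0,0,0],[0,0,-0.1735,0,0,0,0],[0,0,-0.1735,0,0,0,0],[0,0,-0.1735,0,0,0,0],[0,0,0,0,0,0,0]]'
```

```text
[412.4 180.6] 60
[238.  258.9] 61
ball [483.2 219.8 102.2] 0.15219151256212626 ang -154.38351956340853 106.95604087942252
lid [623. 285.] [623. 285.] [70. 92.] 23.861370086669922 radial deg 23.29214148100157
lid [619. 283.] [620. 283.] [70. 93.] 24.201807022094727 radial deg 23.262719023172583
pointer deg -62.64887226364249
jars [[563. 193. 102.]
 [514. 298. 102.]]
t: 4.1
eef_pos: [485.9, 221.6, 214.7]
tcp_rot: [3.141, -0.0, 0.467]
ft_force: [-0.4, 0.2, -0.0]
opening: 0.499
grip_force: 0.0
t: 6.48
eef_pos: [485.9, 220.2, 214.7]
tcp_rot: [-3.141, 0.0, -2.695]
ft_force: [0.1, -0.0, 0.6]
opening: 0.5
grip_force: 0.0
```

```bash
python3 -m inch '[[0,0,0,0,0,3.37,0],[0,0,0,0,0,3.37,0],[0,0,0,0,0,3.37,0],[0,0,0,0,0,3.37,0],[0,0,0,0,0,0,0.45],[0,0,0,0,0,0,0.45],[0,0,0,0,0,0,0.45],[0,0,0,0,0,0,0.45]]'
python3 -m inch '[[0,0,0.078,-0.03,0.81,0,0.45],[0,0,0.078,-0.03,0.81,0,0.45],[0,0,0.078,-0.03,0.81,0,0.45],[0,0,0.078,-0.03,0.81,0,0.45],[0,0,0,0,0,0,0.45]]'
python3 -c "
from meas import *
s=env.state();d=s['eef_pos'][:2]-A;print(np.hypot(*d),np.degrees(np.arctan2(d[1],d[0])),np.degrees(s['tcp_rot'][2]))"
```

```text
t: 7.48
eef_pos: [486.3, 220.3, 80.8]
tcp_rot: [-3.141, 0.002, -2.694]
ft_force: [-0.3, -0.1, -0.8]
opening: 0.277
grip_force: 0.0
t: 8.1
eef_pos: [476.6, 251.5, 80.3]
tcp_rot: [3.141, 0.001, -3.004]
ft_force: [-0.5, -0.9, -0.2]
opening: 0.276
grip_force: 0.0
104.01984504714797 -171.9717799206988 -172.14421368128637
```

```bash
python3 -m inch '[[0,0,0.078,-0.03,0.81,0,0.45],[0,0,0.078,-0.03,0.81,0,0.45],[0,0,0.078,-0.03,0.81,0,0.45],[0,0,0.078,-0.03,0.81,0,0.45],[0,0,0.078,-0.03,0.81,0,0.45],[0,0,0.078,-0.03,0.81,0,0.45],[0,0,0.078,-0.03,0.81,0,0.45],[0,0,0.078,-0.03,0.81,0,0.45],[0,0,0.078,-0.03,0.81,0,0.45],[0,0,0.078,-0.03,0.81,0,0.45],[0,0,0.078,-0.03,0.81,0,0.45],[0,0,0.078,-0.03,0.81,0,0.45],[0,0,0.078,-0.03,0.81,0,0.45],[0,0,0.078,-0.03,0.81,0,0.45],[0,0,0.078,-0.03,0.81,0,0.45],[0,0,0,0,0,0,0.45],[0,0,0,0,0,0,0.45]]'
cat >> meas.py <<'E'
def tool():
    s=env.state();d=s['eef_pos'][:2]-A;print('tool r,ang,yaw',np.hypot(*d),np.degrees(np.arctan2(d[1],d[0])),np.degrees(s['tcp_rot'][2]))
E
python3 - <<'E'
from meas import *
tool(); P=look(); stand_angle(P); save(P[0],'s1.png'); save(P[1],'t1.png')
cv2.imwrite('pics/c2.png',np.hstack([cv2.resize(p['img'][v:v+130,u:u+130],(400,400),interpolation=cv2.INTER_CUBIC) for p,u,v in [(P[0],335,160),(P[1],165,160)]])[...,::-1])
E
```

```text
t: 10.22
eef_pos: [526.0, 354.3, 79.8]
tcp_rot: [-3.141, 0.0, 2.11]
ft_force: [-0.2, -0.4, 0.0]
opening: 0.274
grip_force: 0.0
tool r,ang,yaw 103.33850389802915 121.2760312388164 120.8983703008887
lid [607. 227.] [606. 226.] [94. 70.] 32.10408401489258 radial deg -55.04316275902063
lid [611. 235.] [602. 228.] [88. 65.] 31.21289825439453 radial deg -44.25446226392789
```

View pics/c2.png

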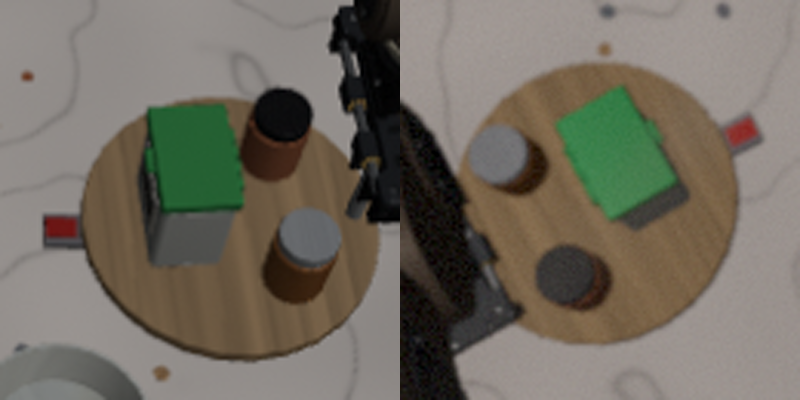

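The stand is about 5° short of the pointer: the lid points at about −57.8° and the pointer is at −62.9°. I'll push the remainder, then lift clear and measure.

```bash
python3 -m inch '[[0,0,0.045,-0.01,0.47,0,0.45],[0,0,0.045,-0.01,0.47,0,0.45],[0,0,0,0,0,0,0.45],[0,0,0,0,0,0,0.45]]'
cat > ang.py <<'E'
from meas import *
P=look(); A[:]=[580.8,265.7]; stand_angle(P); tool()
from scipy.ndimage import gaussian_filter
for n,p in zip(['scene','top'],P):
    m=(hsv(p)[...,0]>50)&(hsv(p)[...,0]<80)&(hsv(p)[...,1]>100)
    b=max(blobs(m,40),key=lambda b:b[1])[2]; b=cv2.morphologyEx(b.astype(np.uint8),cv2.MORPH_CLOSE,np.ones((5,5)))
    v,u=np.nonzero(b); X=ray(p,np.c_[u,v],135)[:,:2].astype(np.float32); r=cv2.minAreaRect(X); print(n,'lid ray',np.round(r[0],1),np.round(r[1]),round(r[2],1))
    h=hsv(p); red=((h[...,0]<8)|(h[...,0]>172))&(h[...,1]>150)&(h[...,2]>90)
    for c,a,_ in blobs(red,20): print('  red',c,a,ray(p,c,12).round(1))
save(P[0],'scene_l.png'); save(P[1],'top_l.png')
E
python3 ang.py
```

```text
t: 10.82
eef_pos: [534.3, 359.0, 79.8]
tcp_rot: [-3.142, 0.0, 2.019]
ft_force: [0.7, 0.9, -0.4]
opening: 0.277
grip_force: 0.0
lid [603. 225.] [602. 223.] [92. 69.] 24.900909423828125 radial deg -61.09624463313313
lid [609. 232.] [599. 226.] [89. 63.] 26.51070785522461 radial deg -50.074716879323915
tool r,ang,yaw 104.27798675964516 116.48175071054753 115.66201597035506
scene lid ray [604.  224.3] [97. 72.] 24.3
  red [138.9 181.5] 21 [[ 784.4 -462.5   12. ]]
  red [354.4 233.5] 57 [[645.1 141.   12. ]]
top lid ray [599.2 225.1] [92. 70.] 26.4
  red [275.8 202.5] 36 [[644.1 141.3  12. ]]
```

```bash
python3 -m inch '[[0,0,0,0,0,0,0],[0,0,0,0,0,0,0],[0,0,0,0,0,0,0],[0,0,0,0,0,-4,0],[0,0,0,0,0,-4,0],[0,0,0,0,0,-4,0],[0,0,0,-4,0,0,0],[0,0,0,-4,-0,0,0],[0,0,0,-4,0,0,0],[0,0,0,-4,0,0,0],[0,0,0,-4,0,0,0],[0,0,0,-4,0,0,0],[0,0,0,0,0,0,0]]'; cat ang.py > /dev/null; python3 ang.py; python3 - <<'E'
import cv2,numpy as np
a=cv2.imread('pics/scene_l.png');b=cv2.imread('pics/top_l.png')
cv2.imwrite('pics/c3.png',np.hstack([cv2.resize(p[v:v+130,u:u+130],(400,400),interpolation=cv2.INTER_CUBIC) for p,u,v in [(a,335,160),(b,165,160)]]))
E
```

```text
t: 12.55
eef_pos: [639.0, 140.3, 199.6]
tcp_rot: [-3.141, 0.0, 2.015]
ft_force: [-0.2, 0.3, -0.3]
opening: 0.5
grip_force: 0.0
lid [603. 225.] [603. 223.] [92. 69.] 25.590553283691406 radial deg -60.85351234070406
lid [nan nan] [0. 0.] [0. 0.] 0.0 radial deg nan
tool r,ang,yaw 135.70520664640966 -65.06276135149244 115.5684790391512
scene lid ray [604.  224.3] [97. 72.] 24.3
  red [138.9 181.5] 21 [[ 784.4 -462.5   12. ]]
  red [354.7 233.3] 52 [[644.2 141.4  12. ]]meas.py:15: RuntimeWarning: Mean of empty slice.
  r=cv2.minAreaRect(C[:,:2].astype(np.float32)); c=C[:,:2].mean(0); d=c-A
  ret = um.true_divide(
Traceback (most recent call last):
  File "ang.py", line 6, in <module>
    b=max(blobs(m,40),key=lambda b:b[1])[2]; b=cv2.morphologyEx(b.astype(np.uint8),cv2.MORPH_CLOSE,np.ones((5,5)))
      ~~~^^^^^^^^^^^^^^^^^^^^^^^^^^^^^^^
ValueError: max() iterable argument is empty
```

View pics/c3.png

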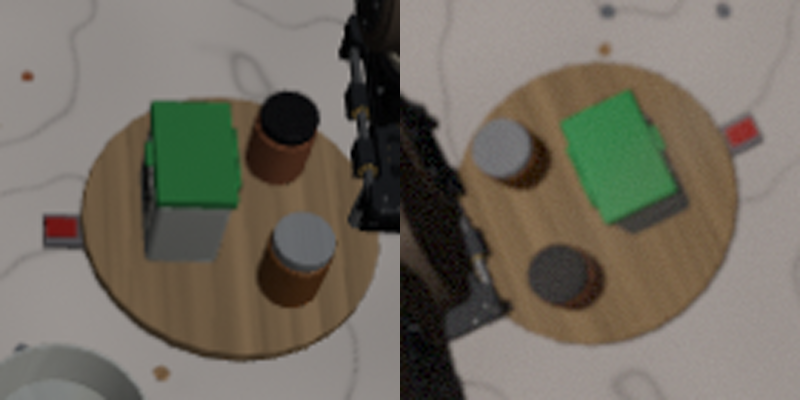

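The crops (taken before the lift) show the label side of the container facing the pointer. Next I move over the scanner, which clears the view of the stand.

```bash
python3 -m inch '[[0,0,0.157,0,0,0,-0.2],[0,0,0.157,0,0,0,-0.2],[0,0,0.157,0,0,0,-0.2],[0,0,0.157,0,0,0,-0.2],[0,0,0.157,0,0,0,-0.2],[0,0,0.157,0,0,0,-0.2],[0,0,0.157,0,0,0,-0.2],[0,0,0,-3.97,1.03,0,-0.2],[0,0,0,-3.97,1.03,0,-0.2],[0,0,0,-3.97,1.03,0,-0.2],[0,0,0,-3.97,1.03,0,-0.2],[0,0,0,-3.97,1.03,0,-0.2],[0,0,0,-3.97,1.03,0,-0.2],[0,0,0,0,0,0,-0.2]]'; python3 ang.py; python3 - <<'E'
import cv2,numpy as np
a=cv2.imread('pics/scene_l.png');b=cv2.imread('pics/top_l.png')
cv2.imwrite('pics/c4.png',np.hstack([cv2.resize(p[v:v+130,u:u+130],(400,400),interpolation=cv2.INTER_CUBIC) for p,u,v in [(a,335,160),(b,165,160)]]))
E
```

```text
t: 14.4
eef_pos: [542.0, -84.9, 200.1]
tcp_rot: [3.141, 0.0, 0.917]
ft_force: [0.3, 0.9, 0.4]
opening: 0.603
grip_force: 0.0
lid [603. 225.] [603. 223.] [92. 69.] 25.070932388305664 radial deg -61.02446398176059
lid [610. 233.] [599. 225.] [90. 65.] 26.46365737915039 radial deg -48.14317192257099
tool r,ang,yaw 351.0672922358115 -96.20475978866621 52.65277332837044
scene lid ray [603.9 224.3] [97. 72.] 24.3
  red [138.9 181.5] 21 [[ 784.4 -462.5   12. ]]
  red [354.7 233.3] 51 [[644.2 141.4  12. ]]
top lid ray [599.  224.9] [93. 70.] 27.1
  red [275.6 202.6] 36 [[643.8 141.9  12. ]]
```

View pics/c4.png

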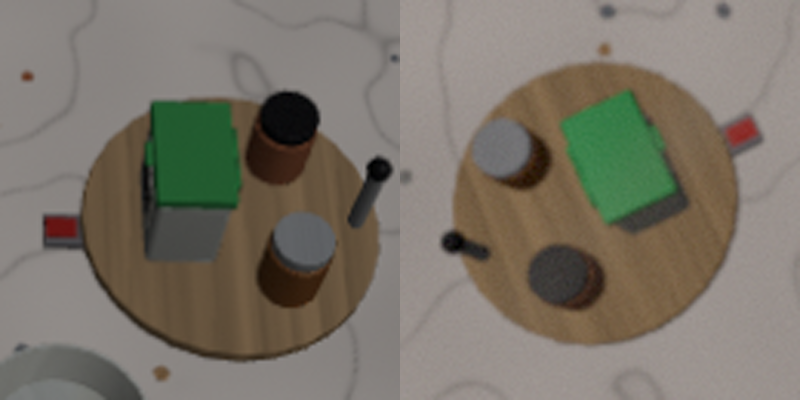

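The post is at scene (458,215) and top (182,239), and the label side faces the pointer. A short triangulation gives the angle.

```bash
python3 - <<'E'
from meas import *
P=look(); uv=[]
for p,g in zip(P,[(458,215),(182,239)]):
    h=hsv(p); u0,v0=g; m=np.zeros(h.shape[:2],bool); m[v0-9:v0+9,u0-9:u0+9]=True
    m&=h[...,2]<60; b=max(blobs(m,3),key=lambda b:b[1]); dt=cv2.distanceTransform(b[2].astype(np.uint8),cv2.DIST_L2,5)
    ys,xs=np.nonzero(dt>dt.max()-0.5); c=np.array([xs.mean(),ys.mean()]); print(b[0],b[1],c); uv.append(c)
x,e=tri(P,uv); print('ball',x.round(1),e)
for a in ([579.6,266],[580.8,265.7]):
    d=x[:2]-a; q=np.array([644.1,141.5])-a; print(np.hypot(*d),np.degrees(np.arctan2(-d[1],-d[0])),'ptr',np.degrees(np.arctan2(q[1],q[0])))
X0=np.array([483.2,219.8]); print('ray z112',ray(P[0],[uv[0]],112).round(1),ray(P[1],[uv[1]],112).round(1))
# disc ellipse centre by wood edge fit in each cam
for p in P:
    m=env.trace(p,'stand')[0]['mask']; C=cloud(p,m); s=C[(C[:,2]>22)&(C[:,2]<38)]
    print(cv2.minEnclosingCircle(s[:,:2].astype(np.float32)))
E
```

```text
[456.5 216.8] 75 [457.5 215. ]
[184.  239.1] 57 [182.5 238.5]
ball [531.5 358.1 110. ] 0.24208019972036254
103.93545632290443 -62.40715541072665 ptr -62.612577842923834
104.76123705081173 -61.90149160982077 ptr -62.9937965820543
ray z112 [[533.2 357.6 112. ]] [[531. 358. 112.]]
((580.024658203125, 264.3781433105469), 125.71375274658203)
((580.235595703125, 265.628662109375), 125.54974365234375)
```

The post, axis and pointer are collinear within about 0.5°, so the stand is aligned. Now the grasp.

```bash
python3 -m inch '[[0,0,0,-0.1,0.2,4.5,-0.2],[0,0,0,0,0,4.5,-0.2],[0,0,0,0,0,4.5,-0.2],[0,0,0,0,0,4.5,-0.2],[0,0,0,0,0,1,-0.2],[0,0,0,0,0,0.5,-0.2],[0,0,0,0,0,0,0.1],[0,0,0,0,0,0,1],[0,0,0,0,0,0,1],[0,0,0,0,0,0,1],[0,0,0,0,0,0,1],[0,0,0,0,0,0,1],[0,0,0,0,0,0,1]]'
```

```text
t: 16.32
eef_pos: [544.0, -86.3, 5.4]
tcp_rot: [3.141, -0.0, 0.919]
ft_force: [-1.3, 0.6, 6.6]
opening: 0.273
grip_force: 30.0
```

```bash
python3 -m inch '[[0,0,0,0,0,-2,1],[0,0,0,0,0,-4,1],[0,0,0,0,0,-4.5,1],[0,0,0,0,0,-4,1],[0,0,-0.1415,0,0,0,1],[0,0,-0.1415,0,0,0,1],[0,0,-0.1415,0,0,0,1],[0,0,-0.1415,0,0,0,1],[0,0,-0.1415,0,0,0,1],[0,0,-0.1415,0,0,0,1],[0,0,-0.1415,0,0,0,1],[0,0,-0.1415,0,0,0,1],[0,0,0,1.19,3.88,0,1],[0,0,0,1.19,3.88,0,1],[0,0,0,1.19,3.88,0,1],[0,0,0,1.19,3.88,0,1],[0,0,0,1.19,3.88,0,1],[0,0,0,0,0,0,1]]'
python3 -m inch '[[0,0,0,0,0,2.4,1],[0,0,0,0,0,2.4,1],[0,0,0,0,0,2.5,1],[0,0,0,0,0,0,1],[0,0,0,0,0,0,1]]'
cat > nose.py <<'E'
from meas import *
P=look(); s=env.state(); print(s['eef_pos'].round(1),np.degrees(s['tcp_rot']).round(2),s['opening'])
for n,p in zip(['scene','top'],P):
    h=hsv(p); H,S,V=[h[...,i].astype(int) for i in range(3)]
    for nm,mm in [('red',((H<8)|(H>172))&(S>130)&(V>60)),('blue',(H>105)&(H<125)&(S>150)&(V>50)),('yel',(H>18)&(H<32)&(S>130)&(V>100))]:
        for c,a,m in blobs(mm,4):
            q=ray(p,c,90)[0]
            if 560<q[0]<780 and -80<q[1]<190: C=cloud(p,m); print(n,nm,c,a,'cloud',np.median(C,0).round() if len(C) else None,'ray',ray(p,c,85 if nm=='red' else 99)[0].round(1))
    cv2.imwrite('pics/n_%s.png'%n,p['img'][...,::-1])
a,b=P
cv2.imwrite('pics/c5.png',np.hstack([cv2.resize(p['img'][v:v+150,u:u+150],(400,400),interpolation=cv2.INTER_CUBIC) for p,u,v in [(a,270,160),(b,200,130)]])[...,::-1])
E
python3 nose.py
```

```text
t: 18.58
eef_pos: [689.1, 58.1, 148.8]
tcp_rot: [-3.141, -0.0, 2.053]
ft_force: [-0.5, -0.1, -3.0]
opening: 0.274
grip_force: 30.0
t: 19.2
eef_pos: [688.5, 55.8, 77.7]
tcp_rot: [3.141, 0.0, 2.05]
ft_force: [0.8, -0.2, -3.0]
opening: 0.269
grip_force: 30.0
[688.8  56.   78.1] [1.7992e+02 5.0000e-02 1.1749e+02] 0.27044129093967767
scene red [354.5 233.5] 60 cloud [644. 141.  11.] ray [685.1 154.9  85. ]
scene blue [292.4 216.8] 251 cloud [721.   2.  98.] ray [723.5   3.3  99. ]
top blue [333.  167.5] 43 cloud [719. -14. 101.] ray [720.6 -13.6  99. ]
```

View pics/c5.png

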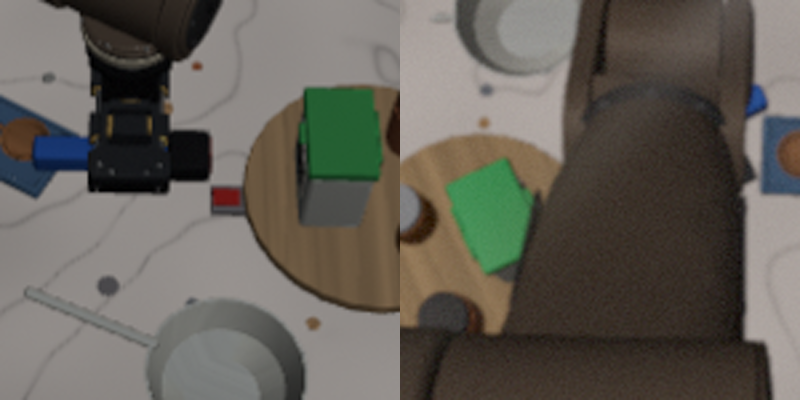

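The view shows the head, at scene (335–349, 209–227), pointing at the label. I'll measure tail, nose and tilt from depth.

```bash
python3 - <<'E'
from meas import *
p=env.read_camera('scene'); n=np.array([np.cos(np.radians(-62.5)),np.sin(np.radians(-62.5))]); L=np.array([615,197.8]); t=np.array([-n[1],n[0]])
h=hsv(p); m=np.zeros(h.shape[:2],bool); m[200:232,275:356]=True
C=cloud(p,m); C=C[(C[:,2]>60)&(C[:,2]<112)]
d=(C[:,:2]-L)@n; l=(C[:,:2]-L)@t
for lo in range(60,270,8):
    k=(d>=lo)&(d<lo+8)
    if k.sum()>4: print(lo,k.sum(),'lat',np.percentile(l[k],[3,50,97]).round(),'z',np.percentile(C[k,2],[5,50,95]).round())
print('front',np.percentile(d,[0.5,1,2,5]).round(1),'tail',np.percentile(d,[98,99,99.5]).round(1))
E
```

```text
76 13 lat [-15.   1.  13.] z [88. 93. 97.]
84 57 lat [-19.   7.  21.] z [ 83.  99. 103.]
92 60 lat [-22.   7.  22.] z [ 82.  99. 103.]
100 62 lat [-19.   7.  22.] z [ 79.  99. 103.]
108 78 lat [-20.   7.  21.] z [ 81. 100. 103.]
116 41 lat [-20.   5.  21.] z [ 82.  98. 102.]
196 33 lat [-9.  4. 12.] z [ 80.  99. 104.]
204 49 lat [-10.   6.  13.] z [ 79.  97. 102.]
212 39 lat [-9.  7. 13.] z [ 79.  98. 102.]
220 38 lat [-11.   9.  12.] z [ 77.  98. 102.]
228 48 lat [-12.   7.  14.] z [ 80.  98. 103.]
236 46 lat [-12.   8.  13.] z [ 77.  98. 102.]
244 22 lat [-12.   5.  12.] z [ 77.  97. 100.]
front [83.4 83.5 83.7 86.7] tail [246.1 248.2 248.5]
```

Nose is 83 mm out, centred and level. I'll move in 3 mm and hold.

```bash
python3 -m inch '[[0,0,0,0.3,0,0.1,1],[0,0,0,0,0,0,1],[0,0,0,0,0,0,1],[0,0,0,0,0,0,1],[0,0,0,0,0,0,1],[0,0,0,0,0,0,1],[0,0,0,0,0,0,1],[0,0,0,0,0,0,1],[0,0,0,0,0,0,1],[0,0,0,0,0,0,1],[0,0,0,0,0,0,1],[0,0,0,0,0,0,1],[0,0,0,0,0,0,1],[0,0,0,0,0,0,1],[0,0,0,0,0,0,1],[0,0,0,0,0,0,1],[0,0,0,0,0,0,1]]'
python3 - <<'E'
from meas import *
for p in look():
    m=env.trace(p,'tray'); 
    for d in m[:1]:
        C=cloud(p,d['mask']); v,u=np.nonzero(d['mask'])
        for z in (0,13):
            r=cv2.minAreaRect(ray(p,np.c_[u,v],z)[:,:2].astype(np.float32)); print(d['score'],z,np.round(r[0],1),np.round(r[1]),round(r[2],1))
        k=(C[:,2]<20)&(C[:,2]>-4); r=cv2.minAreaRect(C[k,:2].astype(np.float32)); print('cloud',np.round(r[0],1),np.round(r[1]),round(r[2],1),'mean',C[k].mean(0).round(1))
    h=hsv(p); # dark grey tray by colour
    q=proj(p,[[541,-347,8]])[0].astype(int); m=np.zeros(h.shape[:2],bool); m[max(q[1]-55,0):q[1]+55,q[0]-55:q[0]+55]=True
    m&=(h[...,2]<115)&(h[...,1]<60); b=max(blobs(m,50),key=lambda b:b[1])[2]; v,u=np.nonzero(b)
    r=cv2.minAreaRect(ray(p,np.c_[u,v],13)[:,:2].astype(np.float32)); print('colour',b.sum(),np.round(r[0],1),np.round(r[1]),round(r[2],1))
E
```

```text
t: 21.48
eef_pos: [686.9, 58.8, 75.8]
tcp_rot: [-3.142, 0.0, 2.051]
ft_force: [-0.7, 1.4, -2.4]
opening: 0.27
grip_force: 30.0
0.77 0 [ 535.7 -352.9] [114. 210.] 67.7
0.77 13 [ 544. -345.] [112. 208.] 67.7
cloud [ 538.9 -351.7] [118. 208.] 69.5 mean [ 540.7 -349.2    4.7]
colour 2072 [ 543.5 -343.7] [116. 210.] 68.9
0.64 0 [ 539.9 -350. ] [114. 214.] 69.7
0.64 13 [ 538.5 -346.4] [113. 212.] 69.7
cloud [ 540.1 -349.7] [115. 215.] 70.1 mean [ 537.4 -347.6    6.5]
colour 2861 [ 537.4 -345.3] [103. 203.] 69.1
```

```bash
python3 -m inch '[[0,0,0,0,0,-2.5,1],[0,0,0,0,0,-2.5,1],[0,0,0,0,0,-2.5,1],[0,0,-0.1466,0,0,0,1],[0,0,-0.1466,0,0,0,1],[0,0,-0.1466,0,0,0,1],[0,0,-0.1466,0,0,0,1],[0,0,-0.1466,0,0,0,1],[0,0,0,0.02,-4.81,0,1],[0,0,0,0.02,-4.81,0,1],[0,0,0,0.02,-4.81,0,1],[0,0,0,0.02,-4.81,0,1],[0,0,0,0.02,-4.81,0,1],[0,0,0,0.02,-4.81,0,1],[0,0,0,0.02,-4.81,0,1],[0,0,0,0.02,-4.81,0,1],[0,0,0,0.02,-4.81,0,1],[0,0,0,0,0,0,1]]'
python3 -m inch '[[0,0,0,0,0,4,1],[0,0,0,0,0,4,1],[0,0,0,0,0,2.5,1],[0,0,0,0,0,0,1],[0,0,0,0,0,0,1]]'
python3 -c "
from h import *
p=env.read_camera('scene'); cv2.imwrite('pics/c6.png',cv2.resize(p['img'][80:200,140:300],(640,480),interpolation=cv2.INTER_CUBIC)[...,::-1])"
```

```text
t: 23.92
eef_pos: [532.4, -348.8, 150.8]
tcp_rot: [-3.141, 0.0, 2.78]
ft_force: [-0.3, 0.2, -2.2]
opening: 0.272
grip_force: 30.0
t: 24.55
eef_pos: [534.3, -345.9, 46.9]
tcp_rot: [-3.141, 0.001, 2.784]
ft_force: [-0.5, 0.3, -2.3]
opening: 0.27
grip_force: 30.0
```

View pics/c6.png

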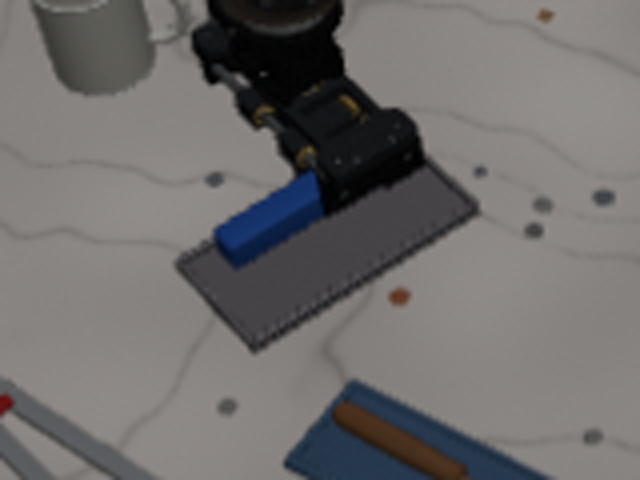

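The scanner is over the tray, with the blue tail inside the tray outline once height parallax is allowed for. Lowering.

```bash
python3 -m inch '[[0,0,0,0,0,1.2,1],[0,0,0,0,0,1.2,1],[0,0,0,0,0,0.8,1],[0,0,0,0,0,0.25,1],[0,0,0,0,0,0,1],[0,0,0,0,0,0,1]]'
python3 - <<'E'
from h import *
p=env.read_camera('scene'); h=hsv(p); m=(h[...,0]>105)&(h[...,0]<125)&(h[...,1]>150)&(h[...,2]>50)
q=env.state()['eef_pos']; u=np.array([-.937,.35])
for c,a,mm in blobs(m,20):
    C=cloud(p,mm)
    if C[:,1].mean()<-300: d=(C[:,:2]-[539.5,-348.5]); print('along',np.percentile(d@u,[1,50]).round(),'lat',np.percentile(d@[.35,.937],[2,50,98]).round(),'z',np.percentile(C[:,2],[5,50,95]).round())
E
```

```text
t: 25.35
eef_pos: [533.8, -346.1, 11.6]
tcp_rot: [-3.141, 0.0, 2.784]
ft_force: [-0.5, -0.7, -2.2]
opening: 0.27
grip_force: 30.0
along [-83. -42.] lat [-10.   9.  16.] z [14. 31. 36.]
```

```bash
python3 -m inch '[[0,0,0,0,0,0.08,1],[0,0,0,0,0,0.04,1],[0,0,0,0,0,0,1],[0,0,0,0,0,0,1]]'
```

```text
t: 25.9
eef_pos: [533.7, -346.0, 10.4]
tcp_rot: [-3.141, 0.0, 2.784]
ft_force: [-0.3, 1.0, 3.4]
opening: 0.272
grip_force: 30.0
```

Contact with the floor (force up from −2.2 to +3.4 N). Releasing and retracting.

```bash
python3 -m inch '[[0,0,0,0,0,0,0.35],[0,0,0,0,0,0,0.2],[0,0,0,0,0,0,0.1],[0,0,0,0,0,0,0.1],[0,0,0,0,0,0,0.1],[0,0,0,0,0,-1,0.1],[0,0,0,0,0,-3,0.1],[0,0,0,0,0,-5,0.1],[0,0,0,0,0,-5,0.1],[0,0,0,0,-5,0,0.1],[0,0,0,0,-5,0,0.1],[0,0,0,0,-5,0,0.1],[0,0,0,0,-5,0,0.1],[0,0,0,0,0,0,0.1],[0,0,0,0,0,0,0.1]]'; python3 ang.py; python3 - <<'E'
from h import *
p=env.read_camera('scene'); save(p,'final.png')
for t in ['scanner','spoon']:
    print(t,[(w(p,d['centre']).round(),round(d['score'],2)) for d in env.find_in(p,t)])
E
```

```text
t: 27.78
eef_pos: [463.6, -532.8, 150.4]
tcp_rot: [3.141, -0.0, 2.783]
ft_force: [-1.1, -0.6, -0.1]
opening: 0.452
grip_force: 0.0
lid [603. 225.] [603. 223.] [95. 70.] 22.76160430908203 radial deg -60.86149105939661
lid [609. 233.] [599. 227.] [90. 63.] 25.950939178466797 radial deg -48.92401809239453
tool r,ang,yaw 806.4056086784741 -98.3130151458531 159.56356928850968
scene lid ray [604.  224.3] [97. 72.] 24.3
  red [354.6 233.2] 44 [[644. 141.  12.]]
top lid ray [599.1 224.5] [93. 69.] 29.1
  red [275.5 202.7] 38 [[643.5 142.1  12. ]]
scanner [(array([ 537., -343.,   30.]), 0.76), (array([871., -95.,  30.]), 0.75)]
spoon [(array([ 681., -117.,   21.]), 0.68)]
```

View pics/final.png

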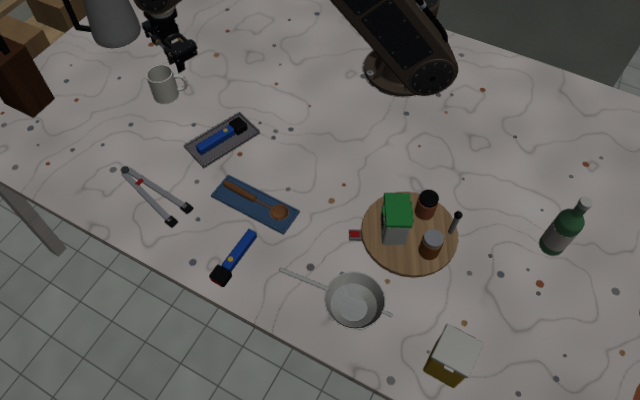

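The scanner lies flat in the tray at (222,136), the label side faces the pointer at (355,235), and the spoon is unmoved at (255,200). The gripper is clear.

```bash
python3 -c "
from cell import env
print(env.job_done())"
```

```text
the job is handed in; nothing more can be done
None
```

I handed the job in at about 28 s of the 72 s: the stand is within about 0.5° of the pointer, the scanner was held still about 80 mm from the label for about 2 s and now lies flat in its tray, and the spoon hasn't moved; no verdict came back.

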